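# Seat a bisque tile in the corner of a decorating board and turn its keeper over it

## Task

Get the square clay tile ready for decorating: push it along the board with the fingertips, without picking it up, until it sits square in the corner, flush against both the far batten and the side batten. Then push the wooden turn-button on the side batten round until it points straight across over the tile, and let go. Leave the little jar, the brush pot and the glass where they stand.

Things in the scene. Friction and masses are not known exactly. Their poses are not given: they have to be found in the camera images.
- tile_center (a point): centre (half-way up) of a loose fired-clay tile, 110 x 110 mm and 14 mm thick, about 0.35 kg, lying flat on the smooth board (it slides easily), with a flower painted on top. Axes parallel to its edges, z up. It starts turned up to 20 degrees from square with the board, nearer the robot and to the right (-y of the board) of the corner.
- board: fixed wooden board, 300 mm (x, away from the robot) by 420 mm (y, to the left), 18 mm thick; origin at the centre of its underside, on the table. All along its far (+x) edge stands the far batten, 20 mm wide, 18 mm tall above the board; its near face is at x = +130 mm in the board's frame, so a flush tile has its centre at x = +75 mm. The board is turned by up to 11 degrees.
- side: side batten, fixed on the board: a strip 150 mm long (x), 20 mm wide (y), 18 mm tall; origin at the centre of its underside, on the board's top; axes as the board's. Its far end meets the far batten; where along it varies. The tile goes against its right (-y) face, at y = -10 mm in its frame, so a flush tile has its centre at y = -65 mm there.
- keeper_pivot (a point): pivot of the turn-button, on the centre line of the side batten, 20 mm beyond the batten's middle (+x), at half the button's height (45 mm above the table); axes as the side batten's.
- keeper_tip (a point): middle of the free end face of the turn-button, 68 mm from the pivot. The button is a wooden bar 80 mm long, 20 mm wide, 16 mm thick, lying level just over the side batten: underside 37 mm, top 53 mm above the table, so 1 mm over the batten and 5 mm over the tile. It reaches 12 mm behind the pivot.
- keeper (a joint): angle of the turn-button, rad: 0 = pointing to the robot, along the side batten (its -x); grows counter-clockwise seen from above, sweeping right (-y) over the tile's place, to a stop at 1.571 = straight across, over the middle of a seated tile. Starts between 0 and 0.25, has light friction (about 1 N at its end) and stays where it is left.
- jar: small closed glass jar with white cap, 42 mm across, 50 mm tall, standing on the near left part of the board; origin at the centre of its underside. Leave it alone.
- brushpot: white plastic pot with brushes, 84 mm across, 185 mm tall with the brushes, on the table left of the board; origin at the centre of its underside. Leave it alone.
- tumbler: drinking glass, 68 mm across, 90 mm tall, on the table right of the board; origin at the centre of its underside. Leave it alone.
Things that resemble listed ones, but are neither listed nor needed, are in the scene too. Of the things that look like the part that bears tile_center, the largest one is meant.

How it is judged:
On the way, in this order (a step that is already met when the one before it is completed fails the run):
1. the tile sits square against both battens, with the turn-button not yet turned over it (x of tile_center in the frame of board above 0.071 m and y of tile_center in the frame of side above -0.069 m and angle between the x axis of tile_center and the x axis of board, either way round below 0.04 rad and value of joint keeper below 0.8 rad), for 0.2 s.
2. the turn-button points across, over the tile (value of joint keeper above 1.3 rad), for 0.2 s.
At the end, for the whole second after the job is handed in: The tile lies flat and still, its centre within 4 mm of flush against the far batten and within 4 mm of flush against the side batten, square with the board to 0.04 rad, and the turn-button was then turned to more than 1.3 rad (1.571 is straight across) (x of tile_center in the frame of board above 0.071 m and y of tile_center in the frame of side above -0.069 m and angle between the x axis of tile_center and the x axis of board, either way round below 0.04 rad and angle between tile_center's own z axis and vertical below 0.05 rad and linear speed of tile below 0.01 m/s and value of joint keeper above 1.3 rad); the robot touches nothing.
It fails at once if the tile is lifted (over 8 mm) or tipped (height (world z) of tile_center above 0.033 m or angle between tile_center's own z axis and vertical above 0.15 rad).
It fails at once if the jar, the brush pot or the glass is moved more than 20 mm (distance of any of jar, brushpot, tumbler from where it was at the start of the episode above 0.02 m).
It also fails if it takes over 51 s, if anything falls off the work surface, if the arm or the gripper's body presses on something with over 40 N, if the wrist force passes 120 N, or if a joint passes its speed limit or range.

## Robot

A 7-joint arm with a two-finger parallel gripper is mounted at the origin on the work surface. World frame = base frame: x ahead of the robot, y to its left, z up, the work surface at z = 0. Lengths are in m, angles in rad, forces in N, time in s.
With the tool pointing down it reaches from about 0.4 to 0.85 m from the base axis. Payload 10.4 kg.
Tool frame: the origin (TCP) lies at the very end of the fingers, on their centre line; the grasp point (between the pads) lies r.pinch_z behind it (r.pinch_z is the distance from the TCP to the grasp point, in m); z points along the fingers, x is the direction in which the jaws open and shut, and the axes are right-handed (so a half turn about z gives the same grasp; the last joint's range is limited). The gripper opens to 87 mm and grips with 3 to 60 N. Pads are 19 mm wide; open, the fingers measure 117 mm over their backs; the gripper's body (75 mm by 190 mm) begins 51 mm behind the grasp point.
Start: joints at [1.15, 0.332, -0.065, 1.46, 0.022, 1.35, -0.088], TCP at [0.242, -0.576, 0.194] pointing down, gripper open.
Joint ranges: [-2.6, 2.6], [-0.5, 2.12], [-1.47, 1.34], [0.16, 2.42], [-1.27, 4.41], [0.06, 2.06], [-2.6, 2.6]. Speed limits (rad/s): [2.22, 2.22, 2.79, 2.79, 3.14, 3.14, 3.14].

## Interface

Orientations are given as a unit quaternion [x, y, z, w].
In Python, from bench import r gives the robot as it stands.
- The arm moves only by the tool carry_out, never from a script. Its argument "increments" is text: rows parted by semicolons, each of 7 numbers parted by spaces: the turn, a rotation vector about the tool's x, y, z in degrees, then the shift along the tool's x, y, z in m, then the finger opening in m, from 0 to 0.087. A call has exactly 5 rows; each row is the pose to reach, as a shift and turn from the pose measured when the call began, along the tool's axes at that moment; what a row does not reach only later rows make up. A row lasts 1/8 s, in which the tool goes at most 62.5 mm and 10.7 degrees, less where a joint would pass 70% of its speed; a pose out of reach is approached as far as the arm can. A call with a gripper value outside its range is refused whole. The fingers move at their own pace and stop on an object; "squeeze" is the grip in N (left out, the last holds). Time passes only in rows, so rows that repeat a pose let the fingers close, or fill a call up. It gives the time, the measured TCP pose, the force and the opening at its end, in the units of the state.
- r.read_state(): the state, without advancing time (a new reading comes with each control period).
- r.camera(name): name is "scene" or "side" or "wrist"; returns (picture, depth): 400x640x3 uint8, blue, green, red; 400x640 float32, m along the optical axis (not along the pixel's ray), 0 where there is no reading.
- r.camera_model(name): a dict with "K" (3x3 intrinsics, pixels), "extrinsics" (4x4, takes a point from camera to world coordinates). Camera axes: x right, y down, z forward; pixel columns grow to the right and rows downward; lengths in m; the calibration is good to about 2 mm. A picture is of the moment at which its call begins: read the wrist's pose just before it. camera_model takes no time and is no camera call; for the wrist camera it gives the pose at the moment of the call.
- r.close_job(): hands the job in, once; it reports no verdict.
The state is a dict: "time": time; "joint_positions": joint angles; "joint_vel": joint speeds; "joint_torque": joint torques, N m; "ee_pos": TCP position; "eef_rot": TCP orientation; "ft_force": force on the tool from outside, world axes, zero at the start; "torque": the same for the moment, N m; "width": finger opening in m.
Only numpy, scipy, OpenCV 4.12 (cv2) and the standard library are available. Lean on these libraries where they do the work, as an engineer would, in place of code of your own. Each camera call takes 0.05 s, during which the arm holds its last target.

## Working session

There is one attempt and no reset: what is moved stays moved. The work goes in short steps, Python scripts to look and compute and a tool call to move; the robot and the scene stay as the last step left them, time stands still between calls to the robot, and variables do not carry over. Pictures are saved under pics/ and viewed, and the job is handed in when it is done.

Besides the shell and the picture viewer there is one more tool, called after "Emit:" as a command line: name --argument value ..., lists and objects as JSON in quotes. carry_out: Moves the arm, as the interface text tells. Its arguments: {"type":"object","properties":{"increments":{"type":"string"},"squeeze":{"type":"number"}},"required":["increments"]}

```bash
mkdir -p pics; ls
python3 - <<'E'
from bench import r
import cv2,numpy as np
s=r.read_state();print(s['time'],s['ee_pos'],s['eef_rot'],s['width'],r.pinch_z)
for n in ['scene','side']:
    p,d=r.camera(n);cv2.imwrite(f'pics/{n}0.png',p);np.savez(f'{n}0.npz',p=p,d=d,**r.camera_model(n));print(r.camera_model(n))
E
```

```text
pics
0.0 [ 0.24195886 -0.57578385  0.19344444] [ 8.32901831e-01 -5.53420285e-01 -6.24417830e-04 -3.70854235e-04] 0.08706800959428647 0.0187
{'K': array([[439.49756853,   0.        , 316.55695337],
       [  0.        , 439.49756853, 208.76395661],
       [  0.        ,   0.        ,   1.        ]]), 'extrinsics': array([[-0.14238743,  0.55356471, -0.82054368,  1.68875811],
       [ 0.98979764,  0.07532373, -0.12094198,  0.17330192],
       [-0.0051428 , -0.82939282, -0.5586422 ,  0.89607393],
       [ 0.        ,  0.        ,  0.        ,  1.        ]])}
{'K': array([[377.60438374,   0.        , 314.92004393],
       [  0.        , 377.60438374, 196.79488462],
       [  0.        ,   0.        ,   1.        ]]), 'extrinsics': array([[-0.8087069 , -0.37491132,  0.453249  , -0.07681936],
       [-0.58808331,  0.49922962, -0.63633938,  0.76823842],
       [ 0.01229551, -0.78116022, -0.62420952,  0.79895744],
       [ 0.        ,  0.        ,  0.        ,  1.        ]])}
```

View pics/scene0.png

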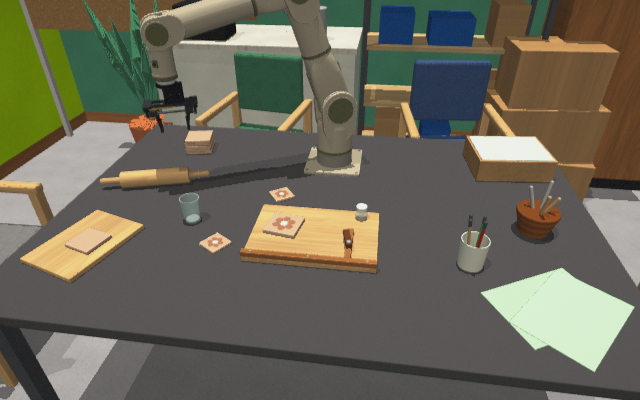

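View pics/side0.png

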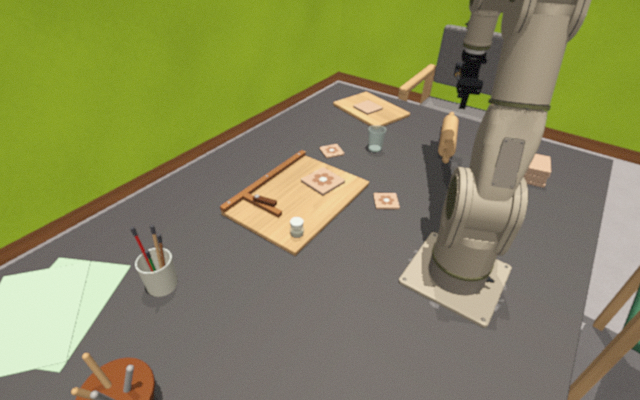

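The tile candidates in the scene view are:
- the flowered tile on the board with battens (284,224)
- small flowered tiles on the table at (282,194) and (215,242)
- a plain slab on the other board (88,241)
- a stack (200,142)

The one at (284,224) is the largest with a flower and is on the battened board. I'll check it in a crop.

Run:
```python
import cv2,numpy as np
a=np.load('scene0.npz')['p'][185:280,180:400];b=np.load('side0.npz')['p'][130:260,210:400]
cv2.imwrite('pics/c1.png',cv2.resize(a,None,fx=3.6,fy=3.6,interpolation=cv2.INTER_CUBIC))
cv2.imwrite('pics/c2.png',cv2.resize(b,None,fx=4,fy=4,interpolation=cv2.INTER_CUBIC))
```

```text
(no output)
```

View pics/c1.png

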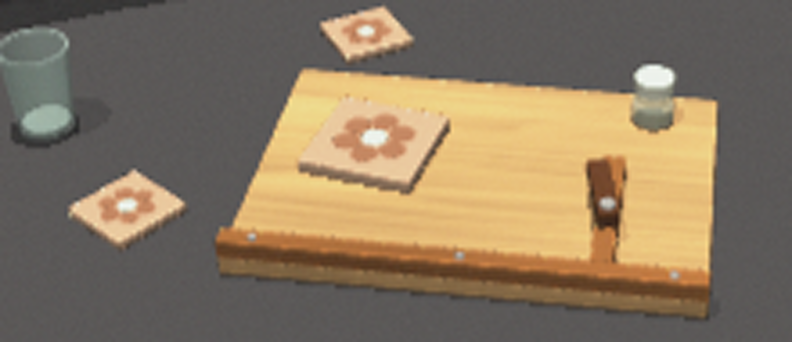

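View pics/c2.png

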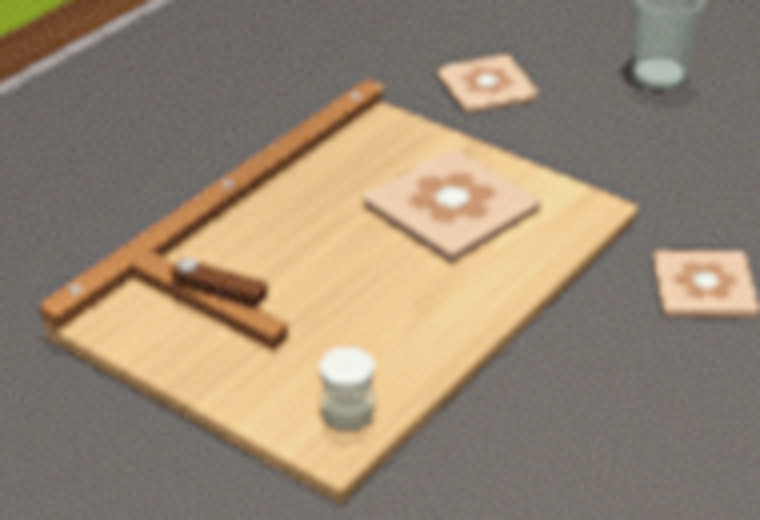

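The crops show the tile's flower at crop 1 (373,137), the far batten along crop 1 (220,235)-(712,275), and the button's pivot screw at crop 1 (607,203). The jar is near left. Next I'll cast rays at these points from both views.

```bash
cat > h.py <<'E'
import numpy as np
def ray(K,E,u,v,z):
    d=E[:3,:3]@np.linalg.inv(K)@np.array([u,v,1.]);o=E[:3,3];return (o+d*(z-o[2])/d[2])[:2]
E
python3 - <<'E'
import numpy as np
from h import ray
A=np.load('scene0.npz');B=np.load('side0.npz')
def s(c,z):return ray(A['K'],A['extrinsics'],(c[0]+.5)/3.6-.5+180,(c[1]+.5)/3.6-.5+185,z)
def d(c,z):return ray(B['K'],B['extrinsics'],(c[0]+.5)/4-.5+210,(c[1]+.5)/4-.5+130,z)
L=[('tile near-right',(349,97),(540,205),.032),('tile near-left',(450,124),(452,254),.032),('tile far-left',(408,184),(365,203),.032),('tile far-right',(299,161),(455,152),.032),
('flower',(373,137),(452,197),.032),
('board NR',(302,70),(637,208),.018),('board NL',(717,100),(340,490),.018),
('screw R',(251,237),(356,95),.036),('screw M',(459,255),(228,184),.036),('screw L',(674,275),(73,289),.036),
('pivot',(607,203),(187,265),.053),('keeper tip L',(625,160),(258,302),.053),('keeper tip R',(588,160),(267,285),.053),('side end',(620,157),(275,340),.036),
('jar cap',(655,76),(347,362),.05)]
for n,a,b,z in L:print(n,s(a,z).round(4),d(b,z).round(4))
for n,m in[('scene',A),('side',B)]:
    for nm,c,z in [('tumbler',{'scene':(190,218),'side':(375,148)}[n],0),('pot',{'scene':(473,264),'side':(160,286)}[n],0)]:
        print(nm,n,ray(m['K'],m['extrinsics'],*c,z).round(3))
E
```

```text
tile near-right [ 0.4558 -0.1495] [ 0.4499 -0.146 ]
tile near-left [ 0.4873 -0.045 ] [ 0.4712 -0.0445]
tile far-left [ 0.5841 -0.067 ] [ 0.5719 -0.0578]
tile far-right [ 0.5637 -0.1723] [ 0.5548 -0.1681]
flower [ 0.5177 -0.1128] [ 0.5172 -0.11  ]
board NR [ 0.3949 -0.2123] [ 0.3893 -0.2101]
board NL [0.3922 0.2041] [0.3898 0.2067]
screw R [ 0.6805 -0.1849] [ 0.6809 -0.1851]
screw M [ 0.6797 -0.0051] [ 0.6805 -0.0041]
screw L [0.6808 0.175 ] [0.6826 0.177 ]
pivot [0.6141 0.1134] [0.6158 0.1153]
keeper tip L [0.5501 0.1242] [0.541  0.1163]
keeper tip R [0.5546 0.0915] [0.5489 0.0964]
side end [0.5232 0.1183] [0.5151 0.1279]
jar cap [0.4063 0.1426] [0.4459 0.1266]
tumbler scene [ 0.491 -0.457]
pot scene [0.608 0.498]
tumbler side [ 0.495 -0.449]
pot side [0.607 0.496]
```

Both views agree:
- **Board:** yaw is about 0, and the far batten's near face is at x≈0.6705.
- **Side batten and button:** the batten's right face is at y≈0.1045, and the button pivot is at (0.615,0.1145).
- **Tile:** centre is about (0.517,-0.111), yaw about -11°. The goal is about (0.6155,0.0495).

I'll push to +y with both fingers first, then +x, then press both ways.

```bash
cat > g.py <<'E'
import sys,numpy as np
from scipy.spatial.transform import Rotation as R
from bench import r
# usage: g.py x y z alpha_deg  -> tool-frame shift and turn
s=r.read_state();p=np.array(s['ee_pos']);q=R.from_quat(s['eef_rot']);M=q.as_matrix()
print('t',round(s['time'],3),'pos',p.round(4),'alpha',np.degrees(np.arctan2(M[1,0],M[0,0])).round(2),'tooldown',M[:,2].round(3),'F',np.array(s['ft_force']).round(1),'w',round(s['width'],4))
a=[float(v) for v in sys.argv[1:]]
for i in range(0,len(a)//4*4,4):
    x,y,z,al=a[i:i+4];c,n=np.cos(np.radians(al)),np.sin(np.radians(al))
    T=np.array([[c,n,0],[n,-c,0],[0,0,-1.]])
    print('turn',np.degrees(R.from_matrix(M.T@T).as_rotvec()).round(1),'shift',(M.T@(np.array([x,y,z])-p)).round(4))
E
python3 g.py .40 -.36 .19 -15 .51 -.225 .10 0
```

```text
t 0.1 pos [ 0.2419 -0.5759  0.1935] alpha -67.21 tooldown [-0.001  0.001 -1.   ] F [-0.1  0.2  0.3] w 0.087
turn [ -0.    0.1 -52.2] shift [-0.1378 -0.2293  0.0037]
turn [ -0.    0.1 -67.2] shift [-0.2195 -0.3831  0.0938]
```

Emit:
carry_out --increments "0 0 -10 -0.027 -0.045 0 0.06; 0 0 -20 -0.055 -0.091 0 0.06; 0 0 -30 -0.082 -0.137 0 0.06; 0 0 -40 -0.11 -0.183 0 0.06; 0 0 -50 -0.138 -0.229 0 0.06"

```text
time: 0.72
ee_pos: [0.4003, -0.3583, 0.1935]
eef_rot: [0.989, -0.147, -0.001, -0.001]
ft_force: [0.7, -0.4, 0.0]
width: 0.0601
```

```bash
python3 g.py  .51 -.225 .08 0
```

```text
t 0.725 pos [ 0.4003 -0.3583  0.1935] alpha -16.88 tooldown [-0.001  0.001 -1.   ] F [ 0.7 -0.4  0. ] w 0.0601
turn [ -0.1   0.1 -16.9] shift [ 0.0665 -0.1593  0.1135]
```

Emit:
carry_out --increments "0 0 -6 0.02 -0.05 0.02 0.06; 0 0 -12 0.04 -0.1 0.05 0.06; 0 0 -17 0.066 -0.14 0.08 0.06; 0 0 -17 0.066 -0.159 0.113 0.06; 0 0 -17 0.066 -0.159 0.113 0.06"

```text
time: 1.35
ee_pos: [0.5081, -0.2229, 0.0782]
eef_rot: [1.0, 0.003, -0.003, -0.002]
ft_force: [-0.4, -0.6, 0.5]
width: 0.0599
```

```bash
python3 g.py  .51 -.225 .024 0
python3 - <<'E'
from bench import r
import cv2,numpy as np
m=r.camera_model('wrist');p,d=r.camera('wrist');cv2.imwrite('pics/w1.png',p);np.savez('w1.npz',p=p,d=d,**m)
p,d=r.camera('side');cv2.imwrite('pics/s1.png',cv2.resize(p[100:270,180:420],None,fx=3.3,fy=3.3))
E
```

```text
t 1.35 pos [ 0.5081 -0.2229  0.0782] alpha 0.29 tooldown [-0.005  0.004 -1.   ] F [-0.4 -0.6  0.5] w 0.0599
turn [-0.2  0.3  0.3] shift [0.0022 0.0024 0.0542]
```

View pics/w1.png

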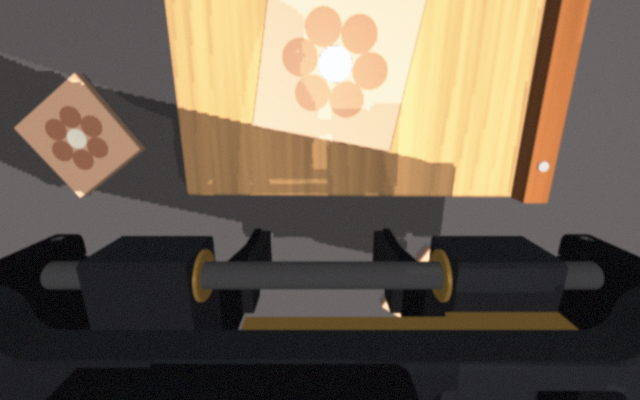

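View pics/s1.png

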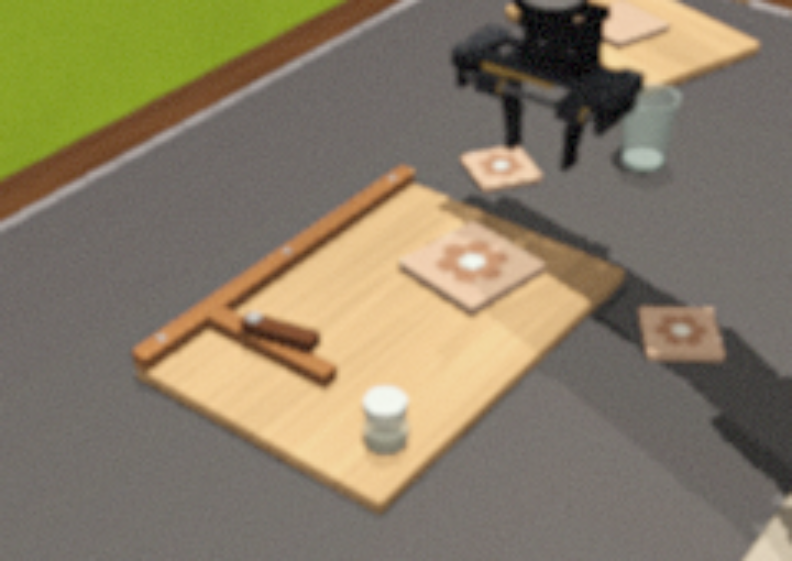

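The wrist view shows the tile's right edge running (255,122)-(390,150), with the fingers just right of it and clear. I'll descend and then push to +y.

Emit:
carry_out --increments "0 0 0 0.001 0.001 0.02 0.06; -0.2 0.3 0.3 0.002 0.001 0.04 0.06; -0.2 0.3 0.3 0.002 0.001 0.054 0.06; -0.2 0.3 0.3 0.002 -0.01 0.054 0.06; -0.2 0.3 0.3 0.002 -0.02 0.054 0.06"

```text
time: 2.08
ee_pos: [0.5116, -0.2055, 0.0279]
eef_rot: [1.0, -0.002, 0.003, 0.001]
ft_force: [-0.3, -0.7, 0.7]
width: 0.0598
```

```bash
python3 g.py  .51 -.1 .024 0
```

```text
t 2.075 pos [ 0.5116 -0.2055  0.0279] alpha -0.23 tooldown [ 0.005 -0.003 -1.   ] F [-0.3 -0.7  0.7] w 0.0598
turn [ 0.2 -0.3 -0.2] shift [-0.002  -0.1055  0.0036]
```

Emit:
carry_out --increments "0 0 0 -0.001 -0.015 0.005 0.06; 0.2 -0.3 -0.2 -0.002 -0.035 0.005 0.06; 0.2 -0.3 -0.2 -0.002 -0.055 0.005 0.06; 0.2 -0.3 -0.2 -0.002 -0.075 0.005 0.06; 0.2 -0.3 -0.2 -0.002 -0.085 0.005 0.06"

```text
time: 2.7
ee_pos: [0.5101, -0.1184, 0.0229]
eef_rot: [1.0, 0.001, 0.0, -0.0]
ft_force: [0.6, -0.2, -0.1]
width: 0.0597
```

```bash
python3 g.py  .51 -.02 .023 0
python3 - <<'E'
from bench import r
import cv2,numpy as np
p,d=r.camera('side');cv2.imwrite('pics/s2.png',cv2.resize(p[100:270,180:420],None,fx=3.3,fy=3.3))
E
```

```text
t 2.7 pos [ 0.5101 -0.1184  0.0229] alpha 0.09 tooldown [ 0.     0.001 -1.   ] F [ 0.6 -0.2 -0.1] w 0.0597
turn [-0.  -0.   0.1] shift [ 0.     -0.0984 -0.    ]
```

View pics/s2.png

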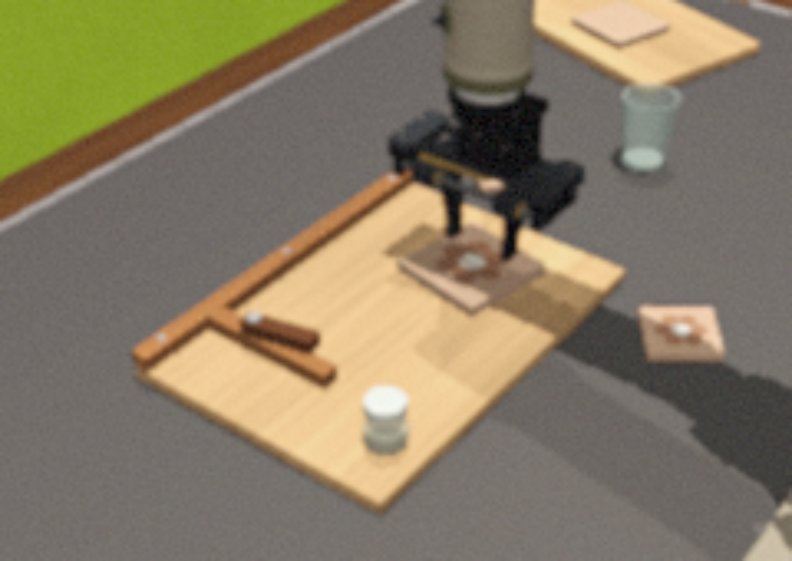

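```bash
python3 g.py
python3 - <<'E'
import numpy as np
from bench import r
import cv2
m=r.camera_model('side');E=np.linalg.inv(m['extrinsics'])
for P in [(.473,-.118,.023),(.547,-.118,.023),(.473,-.118,.05),(.547,-.118,.05),(.51,-.2,.023)]:
    c=m['K']@(E@np.r_[P,1])[:3];u=c[:2]/c[2];print(P,((u-[180,100])*3.3).round())
p,d=r.camera('scene');cv2.imwrite('pics/c3.png',cv2.resize(p[130:280,180:400],None,fx=3.6,fy=3.6,interpolation=cv2.INTER_CUBIC))
E
```

```text
t 2.75 pos [ 0.5101 -0.1177  0.0229] alpha 0.13 tooldown [ 0.     0.001 -1.   ] F [1.  1.7 0.2] w 0.06
(0.473, -0.118, 0.023) [510. 279.]
(0.547, -0.118, 0.023) [452. 254.]
(0.473, -0.118, 0.05) [511. 258.]
(0.547, -0.118, 0.05) [452. 233.]
(0.51, -0.2, 0.023) [523. 231.]
```

View pics/c3.png

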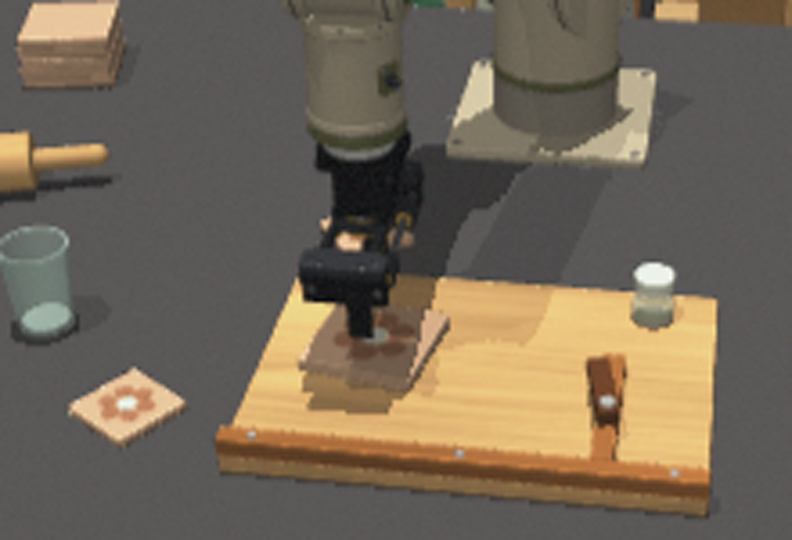

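The tile hasn't moved, and the tips seem to hover over it although the pose reports z=0.023. I'll measure the true tip height with depth.

Run:
```python
import numpy as np
from bench import r
import cv2
for n,(x0,x1,y0,y1) in {'side':(305,345,140,190),'scene':(260,300,195,235)}.items():
    m=r.camera_model(n);p,d=r.camera(n);np.savez(n+'1.npz',p=p,d=d,**m)
    v,u=np.mgrid[y0:y1,x0:x1];z=d[y0:y1,x0:x1];ok=(z>0)&(p[y0:y1,x0:x1].max(2)<45)
    P=np.stack([(u-m['K'][0,2])/m['K'][0,0]*z,(v-m['K'][1,2])/m['K'][1,1]*z,z,np.ones_like(z)],-1)@m['extrinsics'].T
    Q=P[ok][:,:3];Q=Q[(abs(Q[:,1]+.118)<.03)&(abs(Q[:,0]-.51)<.06)]
    o=np.argsort(Q[:,2])[:25];print(n,len(Q));print(Q[o].round(3)[::2])
    T=(p[y0:y1,x0:x1,2]>140)&(z>0); print('bright z hist',np.histogram(P[T][:,2],bins=np.arange(0,.06,.005)))
```

```text
side 442
[[ 0.544 -0.114  0.056]
 [ 0.542 -0.117  0.059]
 [ 0.474 -0.114  0.061]
 [ 0.542 -0.104  0.062]
 [ 0.545 -0.108  0.063]
 [ 0.541 -0.115  0.065]
 [ 0.472 -0.111  0.067]
 [ 0.544 -0.106  0.069]
 [ 0.474 -0.107  0.069]
 [ 0.472 -0.11   0.072]
 [ 0.541 -0.114  0.074]
 [ 0.472 -0.104  0.075]
 [ 0.542 -0.115  0.077]]
bright z hist (array([ 15,   9,   8, 211, 116,  19, 240,  37,   0,   0,   0]), array([0.   , 0.005, 0.01 , 0.015, 0.02 , 0.025, 0.03 , 0.035, 0.04 ,
       0.045, 0.05 , 0.055]))
scene 89
[[ 0.544 -0.127  0.052]
 [ 0.551 -0.119  0.054]
 [ 0.551 -0.109  0.055]
 [ 0.546 -0.123  0.058]
 [ 0.55  -0.109  0.058]
 [ 0.552 -0.115  0.059]
 [ 0.548 -0.113  0.06 ]
 [ 0.55  -0.126  0.061]
 [ 0.55  -0.116  0.061]
 [ 0.553 -0.128  0.063]
 [ 0.548 -0.116  0.064]
 [ 0.55  -0.112  0.066]
 [ 0.551 -0.108  0.067]]
bright z hist (array([  0,  15,  25, 143,  29,  23, 136,  17,   0,   0,   0]), array([0.   , 0.005, 0.01 , 0.015, 0.02 , 0.025, 0.03 , 0.035, 0.04 ,
       0.045, 0.05 , 0.055]))
```

Both cameras put the tips at real z≈0.05, so the reported z reads about 27 mm low. Board (0.018) and tile (0.032) heights check out. I'll correct for this by backing out right of the tile, going lower in steps, and checking.

Emit:
carry_out --increments "0 0 0 0 0.03 0 0.06; 0 0 0 0 0.065 0 0.06; 0 0 0 0 0.092 0 0.06; 0 0 0 0 0.092 0.01 0.06; 0 0 0 0 0.092 0.015 0.06"

```text
time: 3.52
ee_pos: [0.5094, -0.2125, 0.0068]
eef_rot: [1.0, -0.0, -0.001, -0.001]
ft_force: [-0.1, -0.2, -0.1]
width: 0.0599
```

```bash
cat > tip.py <<'E'
import numpy as np,sys
from bench import r
import cv2
s=r.read_state();c=np.array(s['ee_pos'])
for n in sys.argv[2:]:
    m=r.camera_model(n);p,d=r.camera(n);z=d;v,u=np.mgrid[0:400,0:640];cv2.imwrite(f'pics/{n}_{sys.argv[1]}.png',cv2.resize(p[100:290,150:400],None,fx=3.1,fy=3.1,interpolation=cv2.INTER_CUBIC))
    np.savez(f'{n}_{sys.argv[1]}.npz',p=p,d=d,**m)
    P=np.stack([(u-m['K'][0,2])/m['K'][0,0]*z,(v-m['K'][1,2])/m['K'][1,1]*z,z,np.ones_like(z)],-1)@m['extrinsics'].T
    ok=(z>0)&(p.max(2)<40)&(abs(P[...,0]-c[0])<.07)&(abs(P[...,1]-c[1])<.025)&(P[...,2]>.0)
    Q=P[ok][:,:3];h=np.sort(Q[:,2]);print(n,len(Q),'lowest dark z',h[[5,10,15,20,30]].round(3) if len(h)>30 else h)
E
python3 g.py .51 -.21 -.004 0; python3 tip.py 3 side scene
```

```text
t 3.525 pos [ 0.5094 -0.2125  0.0068] alpha -0.05 tooldown [-0.001  0.001 -1.   ] F [-0.1 -0.2 -0.1] w 0.0599
turn [-0.1  0.1 -0.1] shift [ 0.0006 -0.0024  0.0108]
side 346 lowest dark z [0.043 0.046 0.05  0.055 0.063]
scene 354 lowest dark z [0.039 0.043 0.044 0.045 0.051]
```

View pics/side_3.png

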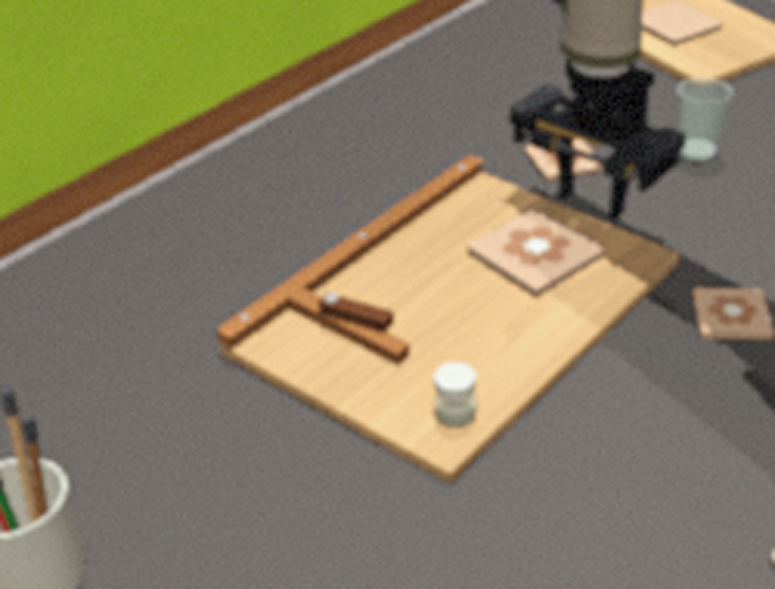

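Emit:
carry_out --increments "0 0 0 0.001 -0.008 0 0.06; 0 0 0 0.001 -0.014 0 0.06; 0 0 0 0.001 -0.014 0.006 0.06; 0 0 0 0.001 -0.014 0.011 0.06; 0 0 0 0.001 -0.014 0.011 0.06"

```text
time: 4.25
ee_pos: [0.51, -0.1978, -0.0047]
eef_rot: [1.0, 0.0, -0.001, -0.001]
ft_force: [0.4, 0.0, 1.0]
width: 0.06
```

```bash
python3 g.py .51 -.17 -.005 0; python3 tip.py 4 side scene
```

```text
t 4.25 pos [ 0.51   -0.1978 -0.0047] alpha 0.01 tooldown [-0.002  0.002 -1.   ] F [0.4 0.  1. ] w 0.06
turn [-0.1  0.1  0. ] shift [ 0.     -0.0278  0.0004]
side 324 lowest dark z [0.033 0.038 0.042 0.046 0.054]
scene 368 lowest dark z [0.028 0.031 0.035 0.039 0.045]
```

View pics/scene_4.png

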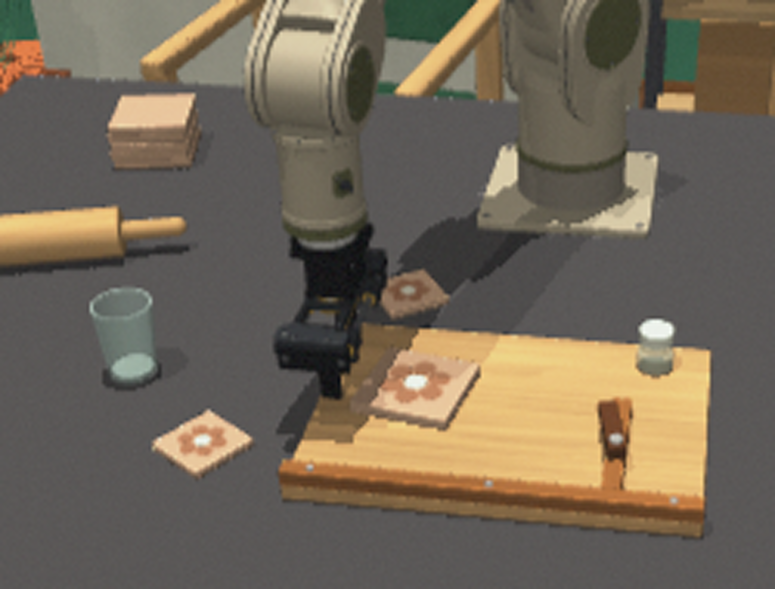

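Emit:
carry_out --increments "0 0 0 0 0 0.002 0.06; 0 0 0 0 -0.005 0.003 0.06; 0 0 0 0 -0.014 0.003 0.06; 0 0 0 0 -0.024 0.003 0.06; 0 0 0 0 -0.034 0.003 0.06"

```text
time: 4.97
ee_pos: [0.5104, -0.163, -0.007]
eef_rot: [1.0, 0.0, -0.001, -0.001]
ft_force: [0.6, -0.9, -0.4]
width: 0.0601
```

```bash
python3 g.py .51 -.10 -.007 0; python3 tip.py 5 side scene
```

```text
t 4.975 pos [ 0.5104 -0.163  -0.007 ] alpha 0.04 tooldown [-0.001  0.001 -1.   ] F [ 0.6 -0.9 -0.4] w 0.0601
turn [-0.1  0.1  0. ] shift [-0.0004 -0.063   0.    ]
side 332 lowest dark z [0.035 0.043 0.047 0.052 0.058]
scene 313 lowest dark z [0.026 0.029 0.034 0.036 0.045]
```

View pics/side_5.png

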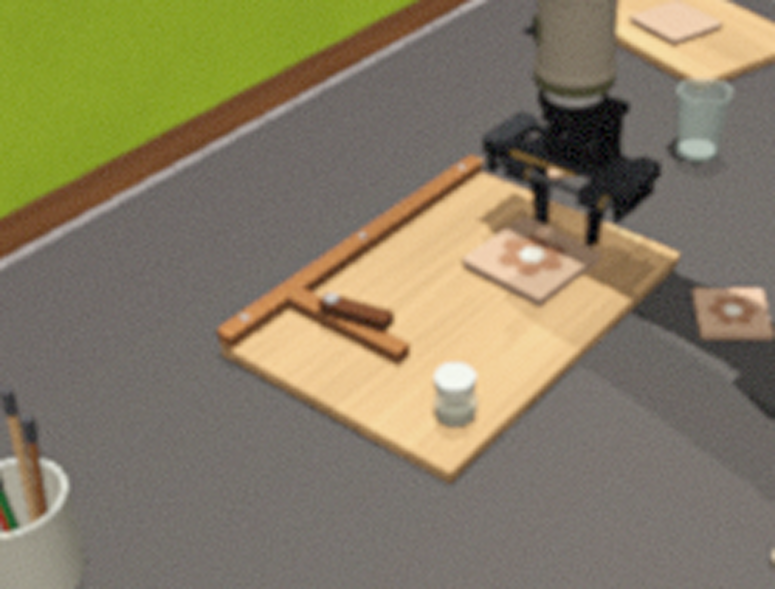

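The side view shows the tile now moving and turning square, with its flower at crop (530,255). I'll continue.

Emit:
carry_out --increments "0 0 0 0 -0.018 0 0.06; 0 0 0 0 -0.036 0 0.06; 0 0 0 0 -0.054 0 0.06; 0 0 0 0 -0.072 0 0.06; 0 0 0 0 -0.09 0 0.06"

```text
time: 5.7
ee_pos: [0.5102, -0.0707, -0.0069]
eef_rot: [1.0, 0.001, -0.001, -0.001]
ft_force: [0.4, -0.9, 0.2]
width: 0.0603
```

```bash
python3 g.py .51 -.03 -.007 0; python3 tip.py 6 side scene
```

```text
t 5.7 pos [ 0.5102 -0.0707 -0.0069] alpha 0.15 tooldown [-0.002  0.002 -1.   ] F [ 0.4 -0.9  0.2] w 0.0603
turn [-0.1  0.1  0.2] shift [-0.0001 -0.0407  0.0002]
side 380 lowest dark z [0.035 0.037 0.043 0.047 0.055]
scene 325 lowest dark z [0.028 0.031 0.034 0.038 0.046]
```

View pics/side_6.png

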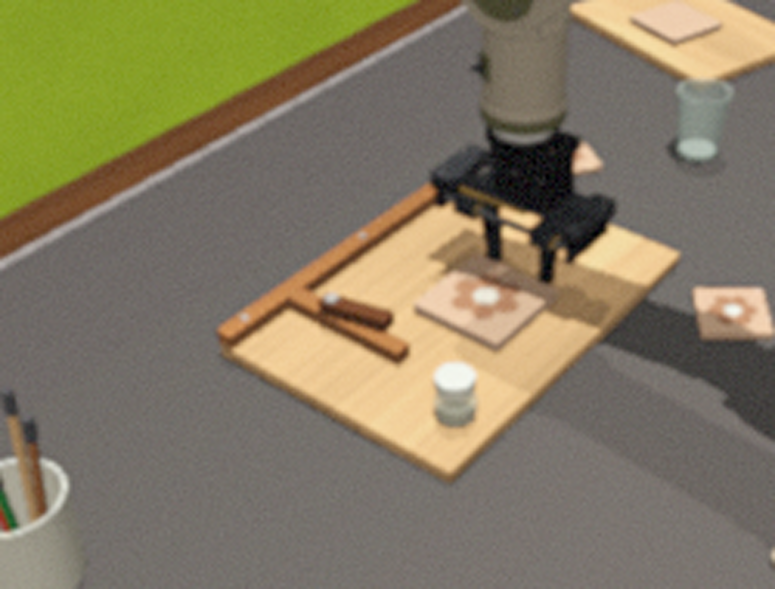

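View pics/scene_6.png

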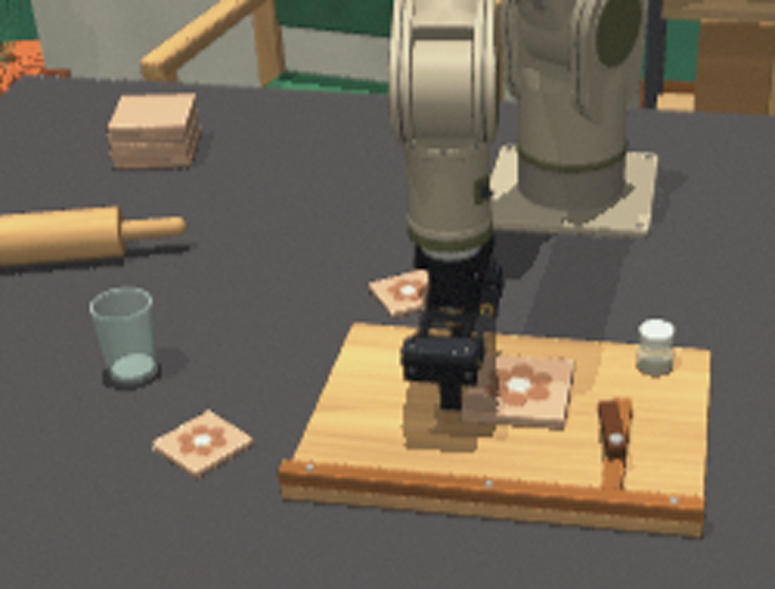

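The tile is square now, with its flower at scene crop (520,384) and side crop (486,296).

```bash
cat > fl.py <<'E'
import numpy as np,sys
from h import ray
# args: tag cam u v z ... in crop coords (x3.1, off 150,100)
a=sys.argv[1:]
for i in range(0,len(a),5):
    m=np.load(f'{a[i+1]}_{a[i]}.npz');u,v,z=map(float,a[i+2:i+5]);print(a[i+1],ray(m['K'],m['extrinsics'],(u+.5)/3.1-.5+150,(v+.5)/3.1-.5+100,z).round(4))
E
python3 fl.py 6 scene 520 384 .032 6 side 486 296 .032 6 scene 656 330 .068 6 side 455 374 .068
```

```text
scene [0.5069 0.0017]
side [ 0.5074 -0.0039]
scene [0.436  0.1424]
side [0.4328 0.1425]
```

Emit:
carry_out --increments "0 0 0 0 -0.012 0 0.06; 0 0 0.1 0 -0.024 0 0.06; 0 0 0.1 0 -0.036 0 0.06; 0 0 0.1 0 -0.043 0 0.06; 0 0 0.1 0 -0.045 0 0.06"

```text
time: 6.42
ee_pos: [0.5102, -0.0237, -0.0066]
eef_rot: [1.0, 0.002, -0.001, -0.001]
ft_force: [-0.1, 0.1, -0.2]
width: 0.0602
```

```bash
python3 g.py .51 -.10 .08 0; python3 tip.py 7 side scene
```

```text
t 6.425 pos [ 0.5102 -0.0237 -0.0066] alpha 0.26 tooldown [-0.001  0.003 -1.   ] F [-0.1  0.1 -0.2] w 0.0602
turn [-0.2  0.1  0.3] shift [-0.0006  0.0761 -0.0868]
side 401 lowest dark z [0.033 0.04  0.042 0.046 0.054]
scene 358 lowest dark z [0.028 0.032 0.034 0.039 0.044]
```

View pics/scene_7.png

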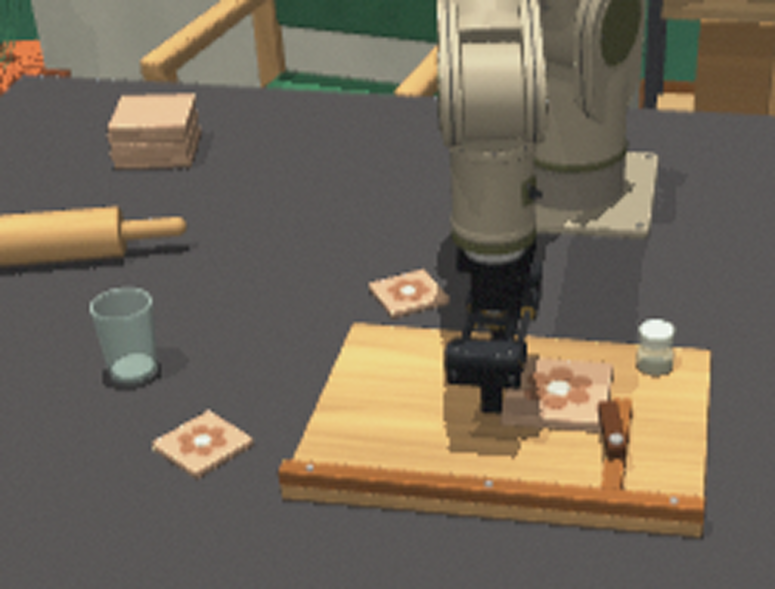

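Flower at scene crop (560,388), so the tile is almost at the side batten. Before moving round, I'll check the gripper's real profile height, since the jar and the button are nearby.

```bash
python3 fl.py 7 scene 560 388 .032
python3 - <<'E'
import numpy as np
from bench import r
s=r.read_state();print(np.round(s['joint_positions'],2))
for n in['scene','side']:
    m=np.load(n+'_7.npz');z=m['d'];v,u=np.mgrid[0:400,0:640]
    P=np.stack([(u-m['K'][0,2])/m['K'][0,0]*z,(v-m['K'][1,2])/m['K'][1,1]*z,z,np.ones_like(z)],-1)@m['extrinsics'].T
    ok=(z>0)&(m['p'].max(2)<50)&(abs(P[...,0]-.51)<.13)&(abs(P[...,1]+.024)<.07)&(P[...,2]>.035)
    Q=P[ok][:,:3]
    print(n)
    for a in np.arange(.04,.16,.01):
        q=Q[(Q[:,2]>=a)&(Q[:,2]<a+.01)]
        if len(q)>3:print(round(a,3),len(q),'x',np.percentile(q[:,0],[3,97]).round(3),'y',np.percentile(q[:,1],[3,97]).round(3))
E
```

```text
scene [0.5084 0.0454]
[ 0.44  0.35 -0.54  1.94  0.22  0.91 -0.21]
scene
0.04 17 x [0.547 0.553] y [-0.033 -0.013]
0.05 12 x [0.547 0.556] y [-0.031 -0.013]
0.07 10 x [0.472 0.478] y [-0.032 -0.021]
0.09 55 x [0.479 0.6  ] y [-0.057  0.013]
0.1 68 x [0.431 0.601] y [-0.058  0.014]
0.11 86 x [0.431 0.606] y [-0.059  0.014]
0.12 92 x [0.442 0.608] y [-0.054  0.013]
0.13 117 x [0.445 0.607] y [-0.05   0.009]
0.14 48 x [0.477 0.53 ] y [-0.044  0.002]
0.15 47 x [0.512 0.53 ] y [-0.044  0.002]
side
0.04 18 x [0.471 0.544] y [-0.026 -0.009]
0.05 15 x [0.47  0.544] y [-0.023 -0.009]
0.06 20 x [0.467 0.549] y [-0.026 -0.008]
0.07 9 x [0.471 0.547] y [-0.02  -0.009]
0.08 4 x [0.546 0.548] y [-0.023 -0.009]
0.09 12 x [0.425 0.548] y [-0.039  0.015]
0.1 62 x [0.424 0.592] y [-0.047  0.018]
0.11 90 x [0.419 0.592] y [-0.037  0.018]
0.12 58 x [0.417 0.596] y [-0.04   0.017]
0.13 266 x [0.417 0.577] y [-0.042  0.016]
0.14 73 x [0.461 0.521] y [-0.035  0.007]
0.15 70 x [0.461 0.524] y [-0.034  0.006]
```

The gripper body starts at real z≈0.09, so it clears the jar (0.068) and the button (0.053). I'll lift out and go round to the near side.

Emit:
carry_out --increments "0 0 0 0 0.012 0 0.06; 0 0 0 0 0.02 -0.03 0.06; 0 0 10 0 0.02 -0.067 0.06; 0 0 20 -0.03 0.02 -0.067 0.06; 0 0 30 -0.06 0.02 -0.067 0.06"

```text
time: 7.15
ee_pos: [0.4499, -0.0455, 0.0608]
eef_rot: [0.966, -0.26, -0.001, -0.001]
ft_force: [-0.1, -0.0, 0.4]
width: 0.0601
```

```bash
python3 g.py .415 .04 .06 -80  .415 .04 .06 -90
```

```text
t 7.15 pos [ 0.4499 -0.0455  0.0608] alpha -30.17 tooldown [-0.     0.003 -1.   ] F [-0.1 -0.   0.4] w 0.0601
turn [-0.1  0.2 49.8] shift [-0.0732 -0.0564  0.0011]
turn [-0.1  0.2 59.8] shift [-0.0732 -0.0564  0.0011]
```

Emit:
carry_out --increments "0 0 10 -0.015 -0.011 0 0.06; 0 0 20 -0.03 -0.022 0 0.06; 0 0 30 -0.045 -0.033 0 0.06; 0 0 40 -0.06 -0.045 0 0.06; 0 0 50 -0.073 -0.056 0 0.06"

```text
time: 7.78
ee_pos: [0.4149, 0.0391, 0.0612]
eef_rot: [0.763, -0.647, -0.001, -0.001]
ft_force: [0.2, 0.4, 0.6]
width: 0.0597
```

```bash
python3 g.py .415 .04 .02 -90  .415 .04 -.007 -90
```

```text
t 7.775 pos [0.4149 0.0391 0.0612] alpha -80.57 tooldown [ 0.     0.003 -1.   ] F [0.2 0.4 0.6] w 0.0597
turn [-0.   0.2  9.4] shift [-0.0007 -0.0002  0.0412]
turn [-0.   0.2  9.4] shift [-0.0006 -0.0002  0.0682]
```

Emit:
carry_out --increments "0 0 9.4 -0.001 0 0 0.06; 0 0.2 9.4 -0.001 0 0.025 0.06; 0 0.2 9.4 -0.001 0 0.05 0.06; 0 0.2 9.4 -0.001 0 0.068 0.06; 0 0.2 9.4 -0.001 0 0.068 0.06"

```text
time: 8.4
ee_pos: [0.4139, 0.0395, -0.0076]
eef_rot: [-0.707, 0.707, 0.001, -0.001]
ft_force: [0.4, -0.1, -0.2]
width: 0.0601
```

```bash
python3 g.py .54 .04 -.007 -90;python3 tip.py 8 side scene
```

```text
t 8.4 pos [ 0.4139  0.0395 -0.0076] alpha -90.02 tooldown [-0.002 -0.    -1.   ] F [ 0.4 -0.1 -0.2] w 0.0601
turn [ 0.1 -0.  -0. ] shift [-0.0005 -0.1261 -0.0009]
side 150 lowest dark z [0.127 0.129 0.132 0.134 0.138]
scene 251 lowest dark z [0.127 0.128 0.129 0.132 0.134]
```

View pics/side_8.png

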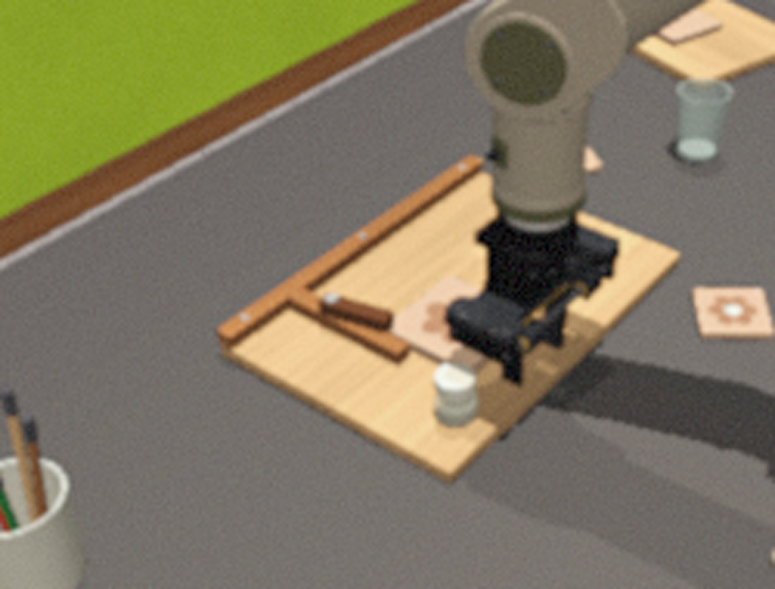

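View pics/scene_8.png

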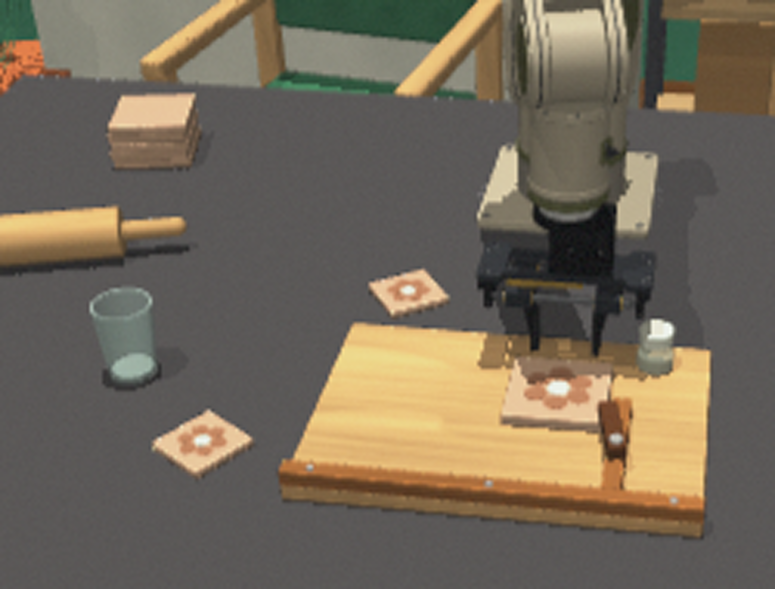

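Fingers are placed behind the tile's near edge. I'll push to +x, shifted 6 mm right to stay clear of the button's end.

Emit:
carry_out --increments "0 0 0 0.006 -0.015 0 0.06; 0 0 0 0.006 -0.033 0 0.06; 0 0 0 0.006 -0.053 0 0.06; 0 0 0 0.006 -0.073 0 0.06; 0 0 0 0.006 -0.093 0 0.06"

```text
time: 9.12
ee_pos: [0.51, 0.033, -0.0056]
eef_rot: [-0.707, 0.707, -0.001, 0.0]
ft_force: [-1.4, -0.6, 0.1]
width: 0.0601
```

```bash
python3 g.py .54 .034 -.007 -90;python3 tip.py 9 side scene
```

```text
t 9.125 pos [ 0.51    0.033  -0.0056] alpha -90.06 tooldown [ 0.002 -0.001 -1.   ] F [-1.4 -0.6  0.1] w 0.0601
turn [-0.1 -0.1 -0.1] shift [-0.0011 -0.03    0.0014]
side 162 lowest dark z [0.128 0.132 0.134 0.135 0.138]
scene 273 lowest dark z [0.129 0.13  0.13  0.132 0.134]
```

View pics/scene_9.png

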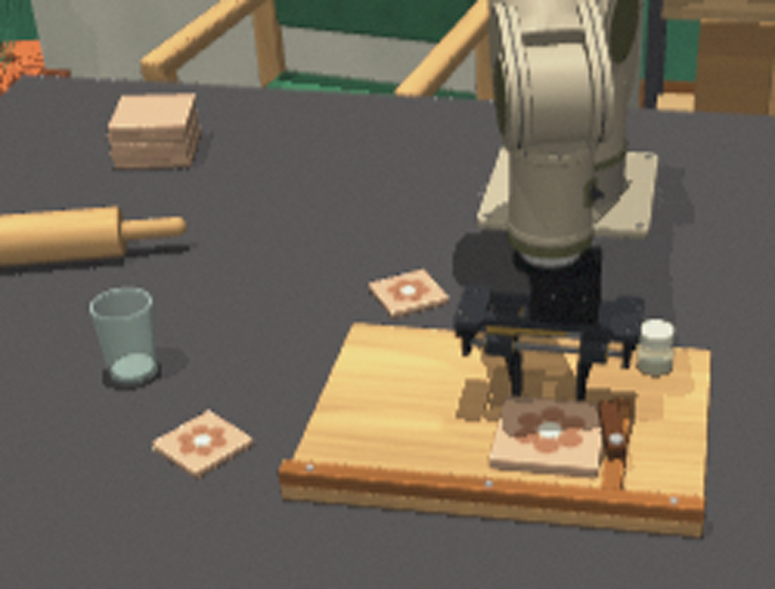

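Tile's flower is at crop (549,430) and it is moving square. I'll slow down for contact.

Emit:
carry_out --increments "0 0 0 0 -0.01 0.001 0.06; 0 0 0 0 -0.02 0.001 0.06; 0 0 0 0 -0.028 0.001 0.06; 0 0 0 0 -0.034 0.001 0.06; 0 0 0 0 -0.038 0.001 0.06"

```text
time: 9.85
ee_pos: [0.5487, 0.0331, -0.0065]
eef_rot: [-0.707, 0.708, -0.001, 0.0]
ft_force: [-14.6, -0.3, 8.5]
width: 0.0598
```

```bash
python3 g.py .556 .034 -.007 -90;python3 tip.py 10 scene
```

```text
t 9.85 pos [ 0.5487  0.0331 -0.0065] alpha -90.07 tooldown [ 0.002 -0.    -1.   ] F [-14.6  -0.3   8.5] w 0.0598
turn [-0.1 -0.  -0.1] shift [-0.0009 -0.0073  0.0005]
scene 288 lowest dark z [0.128 0.13  0.131 0.132 0.134]
```

View pics/scene_10.png

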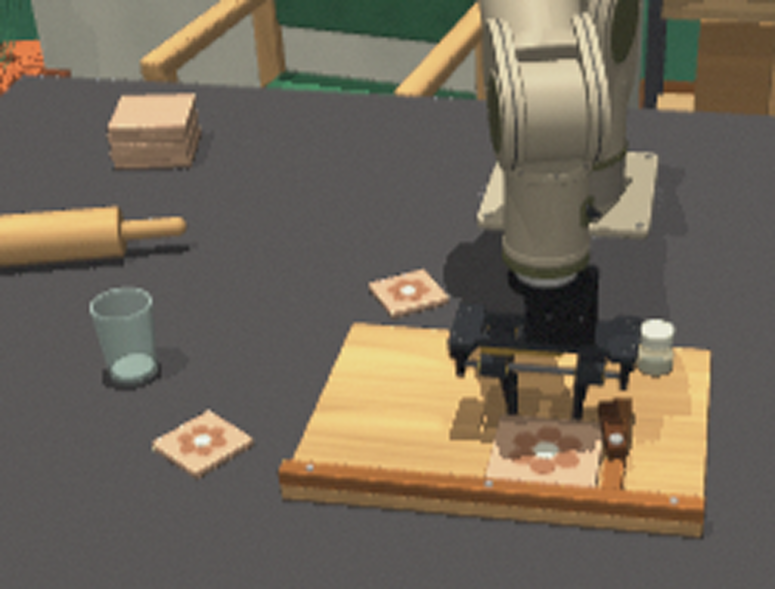

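Contact at -14.6 N, so the tile is against the far batten. I'll back off, lift and go to the right side for the +y press.

Emit:
carry_out --increments "0 0 0 0 0.008 0 0.06; 0 0 0 0 0.02 -0.005 0.06; 0 0 0 0 0.02 -0.035 0.06; 0 0 -10 0.02 0.01 -0.062 0.06; 0 0 -20 0.05 0 -0.062 0.055"

```text
time: 10.52
ee_pos: [0.5496, -0.0164, 0.0583]
eef_rot: [0.821, -0.571, 0.003, -0.001]
ft_force: [1.3, -0.7, -0.2]
width: 0.0568
```

```bash
python3 g.py .60 -.065 .055 0
```

```text
t 10.525 pos [ 0.5496 -0.0164  0.0583] alpha -69.61 tooldown [ 0.006 -0.001 -1.   ] F [ 1.3 -0.7 -0.2] w 0.0568
turn [ -0.1  -0.3 -69.6] shift [ 0.0631 -0.0302  0.0036]
```

Emit:
carry_out --increments "0 0 -10 0.02 -0.006 0 0.055; 0 0 -20 0.035 -0.012 0 0.055; 0 0 -30 0.05 -0.018 0 0.055; 0 0 -40 0.063 -0.024 0 0.055; 0 0 -50 0.063 -0.03 0 0.055"

```text
time: 11.15
ee_pos: [0.5995, -0.0663, 0.059]
eef_rot: [0.986, -0.168, 0.003, 0.0]
ft_force: [0.1, 0.7, -0.0]
width: 0.0551
```

```bash
python3 g.py .60 -.065 -.006 0;python3 tip.py 11 scene side
```

```text
t 11.15 pos [ 0.5995 -0.0663  0.059 ] alpha -19.38 tooldown [ 0.006 -0.002 -1.   ] F [ 0.1  0.7 -0. ] w 0.0551
turn [  0.   -0.4 -19.4] shift [-0.0004 -0.0013  0.065 ]
scene 496 lowest dark z [0.091 0.093 0.095 0.097 0.099]
side 315 lowest dark z [0.097 0.1   0.102 0.104 0.11 ]
```

View pics/scene_11.png

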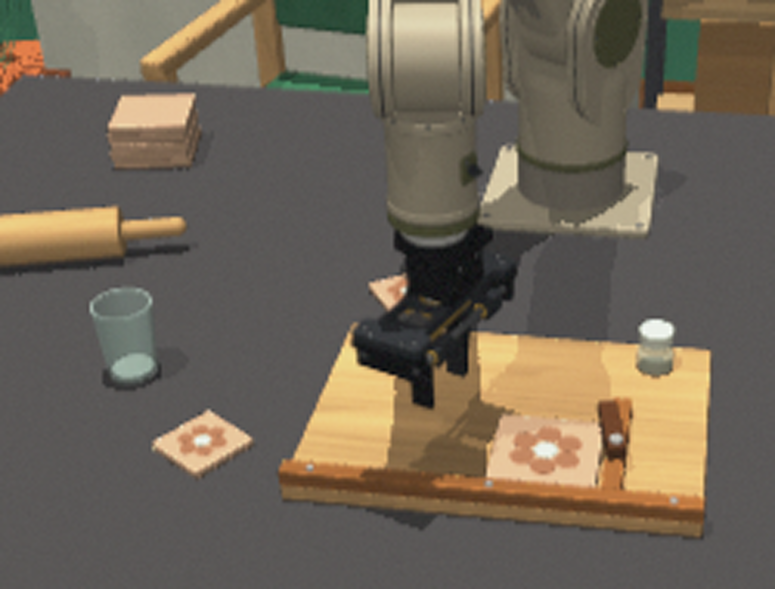

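View pics/side_11.png

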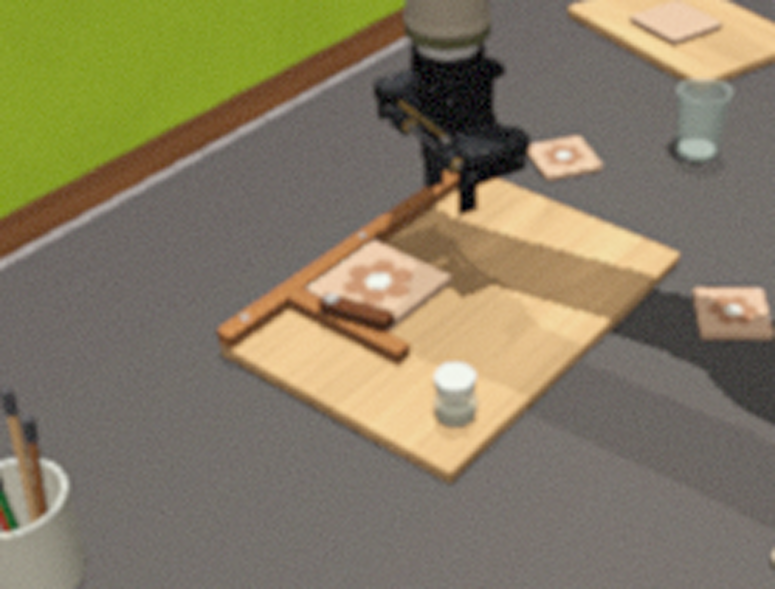

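The tile is square against the far batten, with its flower at scene crop (546,450) and side crop (377,281). Next: square the jaws, descend and press to +y.

```bash
python3 fl.py 11 scene 546 450 .032 11 side 377 281 .032
```

```text
scene [0.6161 0.0438]
side [0.6162 0.0455]
```

Emit:
carry_out --increments "0 0 -10 0 0 0 0.055; 0 -0.2 -19.4 0 0 0.015 0.055; 0 -0.4 -19.4 0 0 0.035 0.055; 0 -0.4 -19.4 0 0 0.055 0.055; 0 -0.4 -19.4 0 0 0.065 0.055"

```text
time: 11.88
ee_pos: [0.5989, -0.0646, -0.0079]
eef_rot: [1.0, -0.002, -0.001, -0.0]
ft_force: [0.5, 0.3, -0.0]
width: 0.0549
```

```bash
python3 g.py .60 -.02 -.006 0
```

```text
t 11.875 pos [ 0.5989 -0.0646 -0.0079] alpha -0.24 tooldown [-0.003  0.001 -1.   ] F [ 0.5  0.3 -0. ] w 0.0549
turn [-0.   0.2 -0.2] shift [ 0.0009 -0.0446 -0.0018]
```

Emit:
carry_out --increments "0 0 0 0 -0.015 -0.001 0.055; 0 0.2 -0.2 0 -0.03 -0.001 0.055; 0 0.2 -0.2 0 -0.04 -0.001 0.055; 0 0.2 -0.2 0 -0.044 -0.001 0.055; 0 0.2 -0.2 0 -0.047 -0.001 0.055"

```text
time: 12.5
ee_pos: [0.5994, -0.0181, -0.0065]
eef_rot: [1.0, -0.001, 0.001, 0.0]
ft_force: [0.6, -3.8, 1.1]
width: 0.0546
```

```bash
python3 g.py;python3 tip.py 12 scene side
```

```text
t 12.5 pos [ 0.5994 -0.0181 -0.0065] alpha -0.06 tooldown [ 0.001 -0.    -1.   ] F [ 0.6 -3.8  1.1] w 0.0546
scene 375 lowest dark z [0.027 0.031 0.034 0.037 0.044]
side 386 lowest dark z [0.034 0.037 0.039 0.044 0.05 ]
```

View pics/side_12.png

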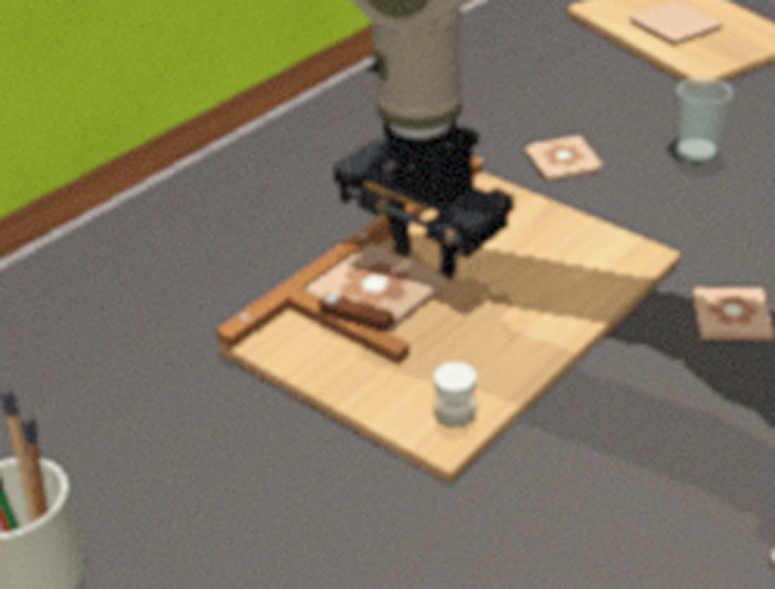

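Contact has begun (-3.8 N). I'll press a little more.

Emit:
carry_out --increments "0 0 0 0 -0.001 0 0.055; 0 0 0 0 -0.002 0 0.055; 0 0 0 0 -0.003 0 0.055; 0 0 0 0 -0.004 0 0.055; 0 0 0 0 -0.004 0 0.055"

```text
time: 13.22
ee_pos: [0.5993, -0.018, -0.0067]
eef_rot: [1.0, -0.002, 0.0, 0.002]
ft_force: [-0.3, -11.3, 3.6]
width: 0.0551
```

```bash
python3 g.py
```

```text
t 13.225 pos [ 0.5993 -0.018  -0.0067] alpha -0.22 tooldown [ 0.001 -0.004 -1.   ] F [ -0.3 -11.3   3.6] w 0.0551
```

It stops firmly at -11.3 N. I'll back off, lift, start closing the fingers and look from a clear view.

Emit:
carry_out --increments "0 0 0 0 0.006 0 0.055; 0 0 0 0 0.025 0 0.055; 0 0 0 0 0.035 -0.03 0.04; 0 0 0 0 0.06 -0.08 0.02; 0 0 0 0 0.08 -0.09 0" --squeeze 10

```text
time: 13.85
ee_pos: [0.6007, -0.0995, 0.0871]
eef_rot: [1.0, -0.002, 0.003, 0.002]
ft_force: [0.7, -0.2, -0.9]
width: 0.0326
```

```bash
python3 g.py .565 .15 .085 0;python3 tip.py 13 scene side
python3 - <<'E'
import numpy as np,cv2
a=np.load('side_13.npz')['p'][150:230,230:330];b=np.load('scene_13.npz')['p'][205:275,280:385]
cv2.imwrite('pics/z13.png',cv2.resize(a,None,fx=7,fy=7,interpolation=cv2.INTER_CUBIC))
cv2.imwrite('pics/y13.png',cv2.resize(b,None,fx=7,fy=7,interpolation=cv2.INTER_CUBIC))
E
```

```text
t 13.85 pos [ 0.6007 -0.0995  0.0871] alpha -0.26 tooldown [ 0.006 -0.005 -1.   ] F [ 0.7 -0.2 -0.9] w 0.0326
turn [ 0.3 -0.3 -0.3] shift [-0.0369 -0.2493  0.0007]
scene 380 lowest dark z [0.12  0.124 0.126 0.129 0.134]
side 522 lowest dark z [0.122 0.126 0.128 0.13  0.138]
```

View pics/z13.png

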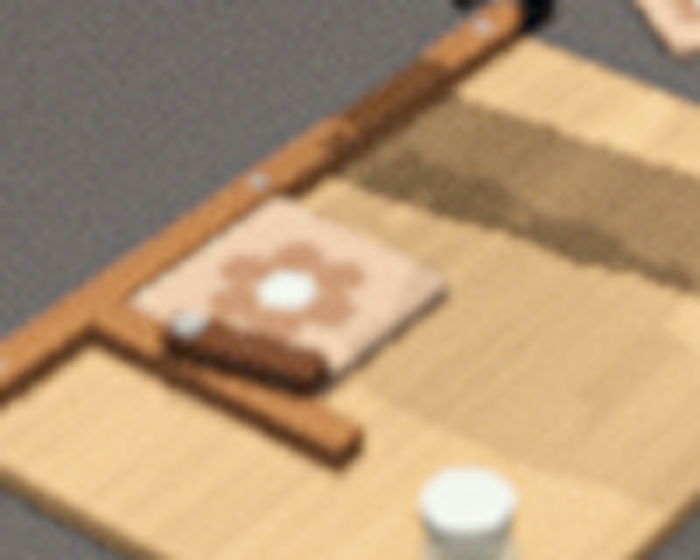

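View pics/y13.png

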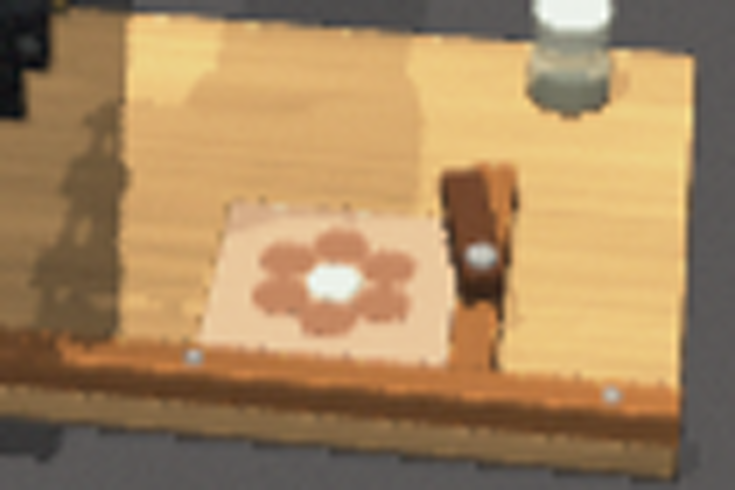

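In both crops the tile's left and far edges meet the battens with no visible gap. The flower is at side crop (287,290) and scene crop (333,282), and the button is still near 0. I'll confirm by numbers, then go over to the button's left side.

Run:
```python
import numpy as np
from h import ray
B=np.load('side_13.npz');A=np.load('scene_13.npz')
s=lambda u,v,z:ray(B['K'],B['extrinsics'],(u+.5)/7-.5+230,(v+.5)/7-.5+150,z).round(4)
c=lambda u,v,z:ray(A['K'],A['extrinsics'],(u+.5)/7-.5+280,(v+.5)/7-.5+205,z).round(4)
print('flower',s(287,290,.032),c(333,282,.032),'near edge',s(333,385,.032),s(445,290,.032),c(232,202,.032),c(443,216,.032),'screws',s(258,182,.036),c(193,356,.036),c(612,396,.036),'pivot',s(188,325,.053),c(481,255,.053))
```

```text
flower [0.6155 0.0497] [0.6157 0.048 ] near edge [0.5525 0.0901] [0.5559 0.0048] [ 0.5633 -0.0057] [0.5606 0.0923] screws [ 0.6813 -0.0039] [ 0.6795 -0.0051] [0.6812 0.1754] pivot [0.6152 0.1157] [0.614  0.1135]
```

Emit:
carry_out --increments "0 0 0 -0.007 -0.05 0 0; 0 0 0 -0.014 -0.1 0 0; 0 0 0 -0.021 -0.15 0 0; 0 0 0 -0.03 -0.2 0 0; 0 0 0 -0.037 -0.249 0 0"

```text
time: 14.58
ee_pos: [0.5633, 0.1498, 0.0823]
eef_rot: [1.0, -0.004, 0.001, 0.003]
ft_force: [1.0, 0.1, -0.5]
width: 0.0005
```

```bash
python3 g.py .565 .15 .014 0
```

```text
t 14.575 pos [0.5633 0.1498 0.0823] alpha -0.43 tooldown [ 0.001 -0.005 -1.   ] F [ 1.   0.1 -0.5] w 0.0005
turn [ 0.3 -0.1 -0.4] shift [ 0.0016 -0.0005  0.0683]
```

The tile centre measures (0.6156,0.049) against a flush target of (0.6155,0.0495), so it is seated. Descending beside the button.

Emit:
carry_out --increments "0 0 0 0.001 0 0.02 0; 0.3 0 -0.4 0.001 0 0.04 0; 0.3 0 -0.4 0.001 0 0.055 0; 0.3 0 -0.4 0.001 0 0.065 0; 0.3 0 -0.4 0.001 0 0.065 0"

```text
time: 15.2
ee_pos: [0.5641, 0.1488, 0.0165]
eef_rot: [1.0, -0.001, 0.0, 0.0]
ft_force: [-0.6, 0.2, 0.8]
width: 0.0004
```

```bash
python3 g.py .565 .132 .014 0 .5615 .118 .014 0 .563 .098 .014 0;python3 tip.py 14 scene side
```

```text
t 15.2 pos [0.5641 0.1488 0.0165] alpha -0.08 tooldown [ 0. -0. -1.] F [-0.6  0.2  0.8] w 0.0004
turn [ 0.  -0.  -0.1] shift [0.0009 0.0168 0.0026]
turn [ 0.  -0.  -0.1] shift [-0.0025  0.0308  0.0026]
turn [ 0.  -0.  -0.1] shift [-0.001   0.0508  0.0026]
scene 366 lowest dark z [0.05  0.051 0.137 0.138 0.14 ]
side 444 lowest dark z [0.056 0.058 0.061 0.064 0.07 ]
```

View pics/scene_14.png

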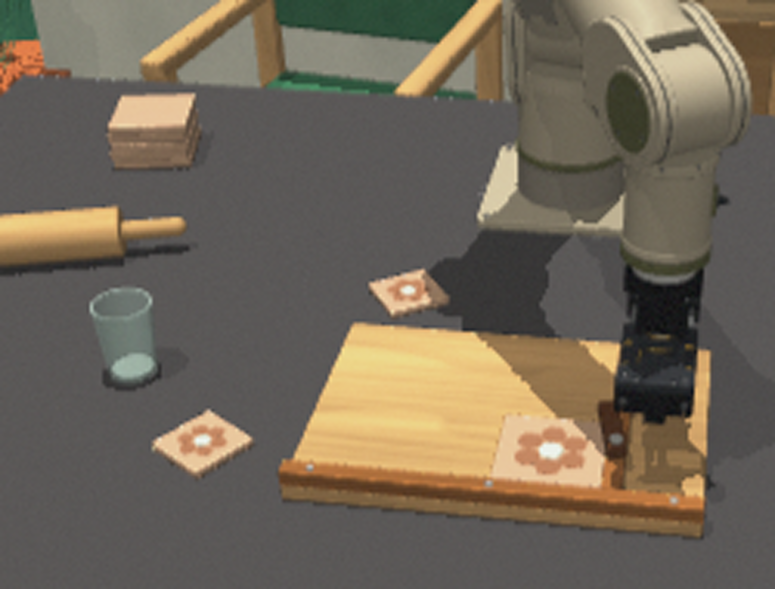

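View pics/side_14.png

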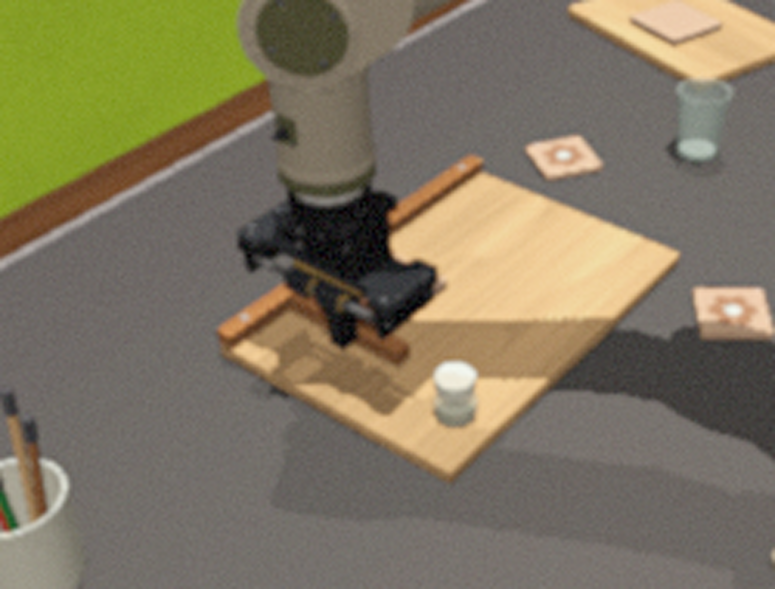

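The tip is beside the button on its left, at side crop (345,335). I'll lower it 3 mm and sweep.

Emit:
carry_out --increments "0 0 0 0 0 0.003 0; 0 0 0 0.001 0.008 0.003 0; 0 0 0 0.001 0.017 0.003 0; 0 0 0 -0.001 0.024 0.003 0; 0 0 0 -0.002 0.031 0.003 0"

```text
time: 15.92
ee_pos: [0.5627, 0.1182, 0.0149]
eef_rot: [1.0, -0.0, 0.001, -0.0]
ft_force: [0.3, 2.5, 0.2]
width: 0.0007
```

```bash
python3 g.py .563 .098 .0135 0 .5734 .079 .0135 0;python3 tip.py 15 scene side
```

```text
t 15.925 pos [0.5627 0.1182 0.0149] alpha -0.05 tooldown [ 0.002  0.001 -1.   ] F [0.3 2.5 0.2] w 0.0007
turn [-0.  -0.1 -0.1] shift [0.0003 0.0202 0.0014]
turn [-0.  -0.1 -0.1] shift [0.0107 0.0391 0.0014]
scene 354 lowest dark z [0.047 0.05  0.051 0.055 0.135]
side 476 lowest dark z [0.05  0.054 0.057 0.057 0.063]
```

View pics/scene_15.png

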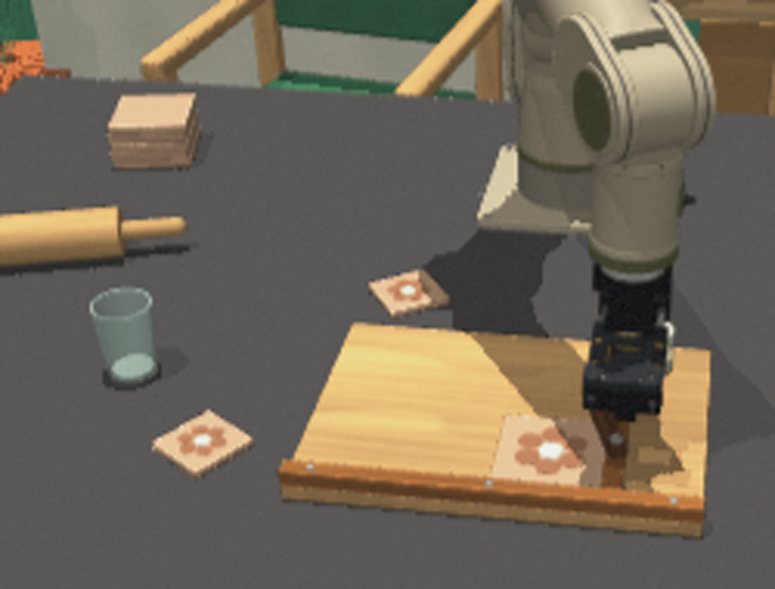

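Fy=+2.5 N, so the button is in contact and starting to turn. I'll keep following the arc.

Emit:
carry_out --increments "0 0 0 0 0.008 0.001 0; 0 0 0 0 0.016 0.001 0; 0 0 0 0.002 0.024 0.001 0; 0 0 0 0.006 0.032 0.001 0; 0 0 0 0.011 0.039 0.001 0"

```text
time: 16.65
ee_pos: [0.5739, 0.0776, 0.0137]
eef_rot: [1.0, -0.001, 0.001, 0.0]
ft_force: [0.1, 2.0, -0.3]
width: 0.0004
```

```bash
python3 g.py .59 .066 .0135 0;python3 tip.py 16 scene side
```

```text
t 16.65 pos [0.5739 0.0776 0.0137] alpha -0.13 tooldown [ 0.002 -0.    -1.   ] F [ 0.1  2.  -0.3] w 0.0004
turn [ 0.  -0.1 -0.1] shift [0.0161 0.0115 0.0003]
scene 340 lowest dark z [0.051 0.132 0.135 0.136 0.139]
side 462 lowest dark z [0.051 0.054 0.056 0.059 0.065]
```

View pics/scene_16.png

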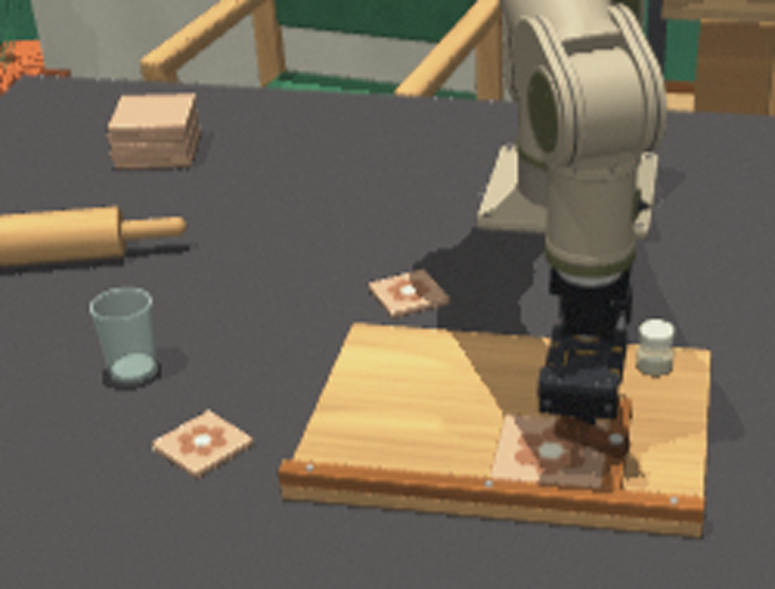

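View pics/side_16.png

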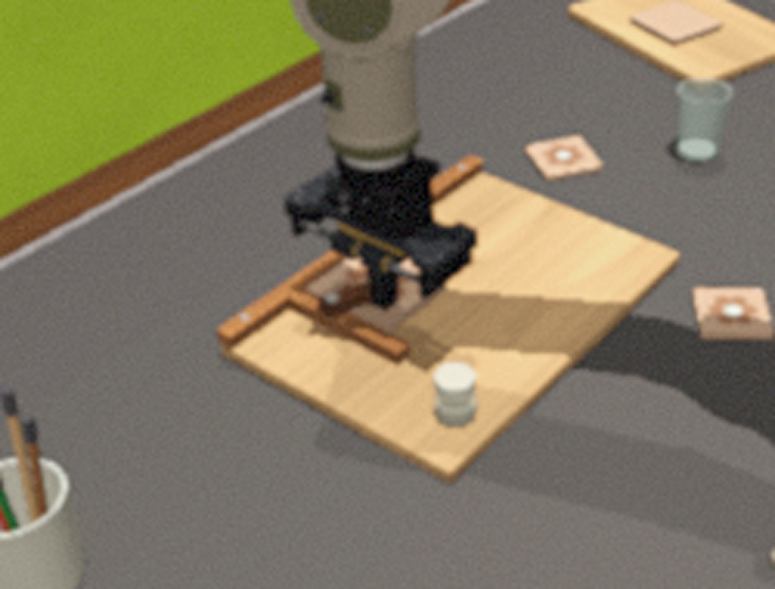

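The button is well round, and the tile still looks square. I'll push to the stop, ending in +x.

Emit:
carry_out --increments "0 0 0 0.004 0.004 0 0; 0 0 0 0.008 0.008 0 0; 0 0 0 0.013 0.01 0 0; 0 0 0 0.017 0.011 0 0; 0 0 0 0.019 0.011 0 0"

```text
time: 17.38
ee_pos: [0.5935, 0.0655, 0.0137]
eef_rot: [1.0, -0.002, 0.001, 0.001]
ft_force: [-0.4, -0.1, -0.1]
width: 0.0
```

```bash
python3 g.py;python3 tip.py 17 scene side
```

```text
t 17.375 pos [0.5935 0.0655 0.0137] alpha -0.23 tooldown [ 0.002 -0.001 -1.   ] F [-0.4 -0.1 -0.1] w 0.0
scene 353 lowest dark z [0.133 0.134 0.135 0.136 0.138]
side 400 lowest dark z [0.05  0.054 0.057 0.059 0.065]
```

View pics/scene_17.png

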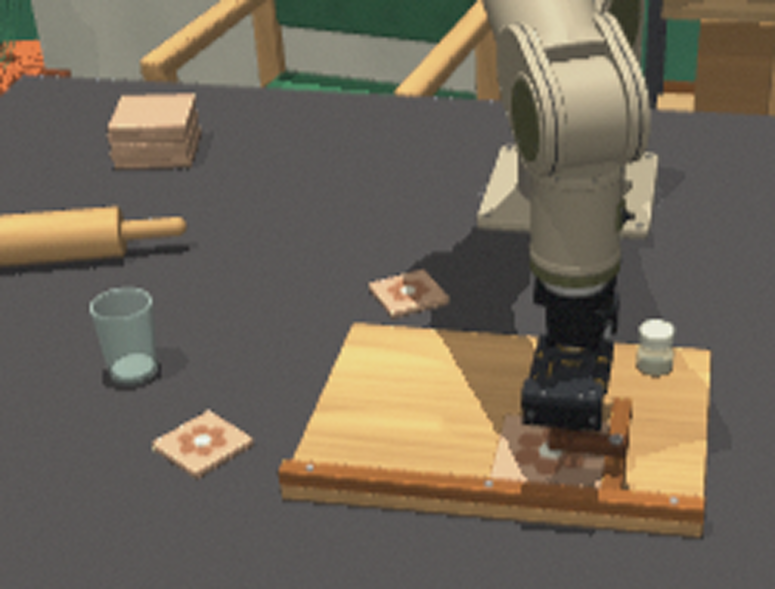

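Emit:
carry_out --increments "0 0 0 0.002 0 0 0; 0 0 0 0.004 0 0 0; 0 0 0 0.006 0 0 0; 0 0 0 0.007 0 0 0; 0 0 0 0.007 0 0 0"

```text
time: 18.1
ee_pos: [0.596, 0.0655, 0.0132]
eef_rot: [1.0, -0.001, -0.003, 0.002]
ft_force: [-22.2, -3.6, 15.6]
width: 0.0003
```

```bash
python3 g.py
```

```text
t 18.1 pos [0.596  0.0655 0.0132] alpha -0.16 tooldown [-0.007 -0.003 -1.   ] F [-22.2  -3.6  15.6] w 0.0003
```

At the stop (-22 N). Back off in -x, lift and inspect.

Emit:
carry_out --increments "0 0 0 -0.006 0 0 0; 0 0 0 -0.02 0 0 0; 0 0 0 -0.025 0 -0.03 0; 0 0 0 -0.04 0.05 -0.08 0; 0 0 0 -0.06 0.11 -0.1 0"

```text
time: 18.73
ee_pos: [0.5406, -0.0323, 0.1116]
eef_rot: [1.0, 0.0, -0.002, 0.002]
ft_force: [0.8, -1.9, 0.4]
width: 0.0004
```

Emit:
carry_out --increments "0 0 0 0 0.05 0 0; 0 0 0 0 0.1 0 0; 0 0 0 0 0.12 0 0; 0 0 0 0 0.12 0 0; 0 0 0 0 0.12 0 0"

```text
time: 19.35
ee_pos: [0.5408, -0.1501, 0.112]
eef_rot: [1.0, 0.001, -0.001, 0.001]
ft_force: [-0.0, 0.5, 0.0]
width: 0.0006
```

```bash
python3 g.py;python3 tip.py 18 scene side
python3 - <<'E'
import numpy as np,cv2
a=np.load('side_18.npz')['p'][150:230,230:330];b=np.load('scene_18.npz')['p'][205:275,280:385]
cv2.imwrite('pics/z18.png',cv2.resize(a,None,fx=7,fy=7,interpolation=cv2.INTER_CUBIC))
cv2.imwrite('pics/y18.png',cv2.resize(b,None,fx=7,fy=7,interpolation=cv2.INTER_CUBIC))
E
```

```text
t 19.35 pos [ 0.5408 -0.1501  0.112 ] alpha 0.15 tooldown [-0.003 -0.002 -1.   ] F [-0.   0.5  0. ] w 0.0006
scene 391 lowest dark z [0.145 0.147 0.149 0.153 0.157]
side 361 lowest dark z [0.151 0.153 0.157 0.161 0.167]
```

View pics/z18.png

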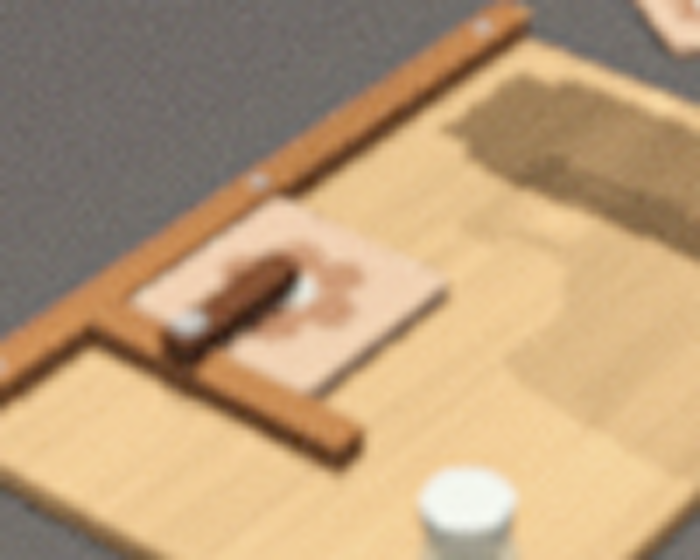

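View pics/y18.png

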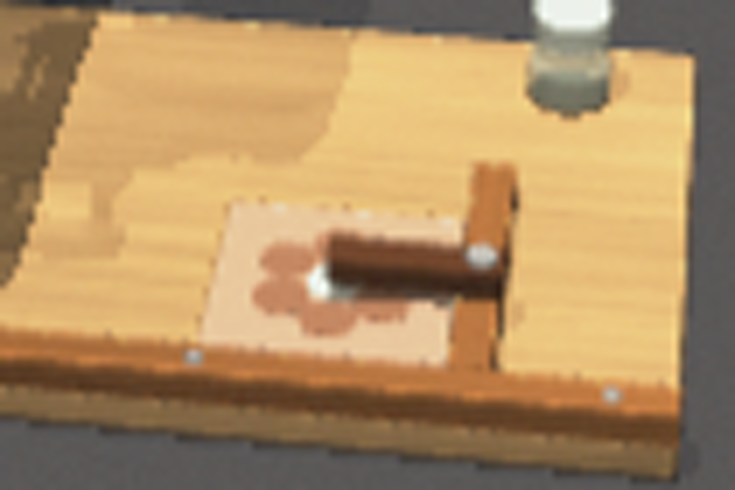

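View pics/scene_18.png

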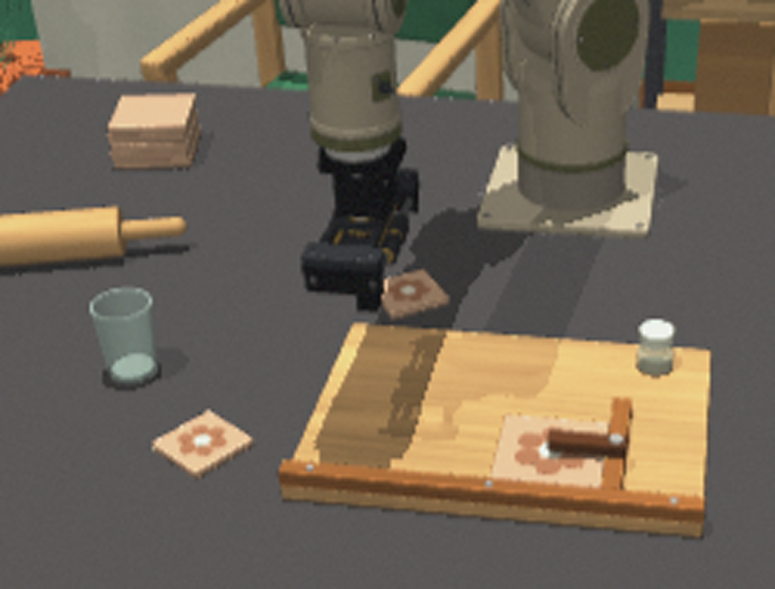

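The tile's corners are at the same pixels as when seated (scene crop (232,202), side crop (445,290)). The button runs parallel to the far batten, the jar has not moved, and the arm is clear. I'm handing in.

```bash
python3 -c "
from bench import r
r.close_job()"
```

```text
the job is handed in; nothing more can be done
```

The tile is seated in the corner and the turn-button is pushed round to its stop over it; the job was handed in at about 19 s of the 51 s allowed. No verdict was reported.

**What I did:** I pushed the tile with two fingertips, left until just short of the side batten, away against the far batten, then left against the side batten. I then swept the button round with closed fingers, backed off and lifted clear.

**Tile:** it stopped firmly against both battens (about 15 N and 11 N). Its centre then measured (0.616, 0.049) against a flush target of (0.6155, 0.0495), and its corners were at the same pixels after the button was turned. I judged squareness by eye, as no gap was visible at either batten. Near-edge rays from the two cameras disagreed by up to about 8 mm, because I placed those pixels roughly.

**Button:** it hit its stop at about 22 N and looks parallel to the far batten in both views. I did not calculate its angle.

**Jar, brush pot and glass:** I never came near the pot or the glass. The jar and the glass look unmoved in the last pictures, but I did not measure any of the three again.

**What disagreed:** the tool's reported height was about 27 mm lower than the real fingertip height. Because of that, my first push passed over the tile without touching it. I measured the offset from the depth images and corrected for it afterwards.

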